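Bring the hold-down foot onto the spool and lock it

TASK

Push the red-knobbed lever on the black head down until you feel the foot land on the aluminium spool, then about one more centimetre at the knob, so that the foot's spring holds the spool lightly. Then swing the blue-knobbed arm of the jam nut clockwise (seen from above) until the nut is tight. Do not shift the spool or disturb the things around, and leave lever and nut standing on their own.

Things in the scene. Friction and masses are not known exactly. Their poses are not given: they have to be found in the camera images.
- stand: Fixed stand: black base plate 250 x 180 x 16 mm (x from -105 to +145 mm, centred in y) with a round steel seat, its top 30 mm above the table. Origin on the table under the seat's centre; x points from the seat to the steel column (32 mm thick, at x = +105 mm, top at 255 mm), y to the lever's side. Place and yaw differ each time; the column is always on the side away from the robot.
- head: Black head block held by the column over the seat, 80 x 70 x 80 mm (x, y, z), centred over the seat, from 135 to 215 mm above the table; it carries lever, sprung foot and jam nut. Same origin and axes as the stand (so the origin lies on the table).
- lever (a joint): Lever angle in rad: 0 = fully raised (35 degrees above level, pointing away from the column), 1.0 = fully down (22 degrees below level). It starts at 0 to 0.12, swings in the stand's x-z plane about a level pivot and stays where it is left: pushing it takes roughly 4 to 7 N at the knob; when the foot lands this jumps by 0.9 N and then rises by about 0.23 N for each mm of knob travel.
- lever_pivot (a point): Pivot of the lever, on the left (+y) side of the head, 30 mm towards the column from the head's middle, 55 mm off its mid-plane, 175 mm above the table; its axis is the stand's y.
- lever_knob (a point): Centre of the red ball (30 mm across) at the lever's end, 140 mm from the pivot; the lever bar is 11 mm thick. At lever angle q it lies 140 mm x cos(0.611 - q) from the pivot along the stand's -x and 140 mm x sin(0.611 - q) above it.
- nut (a joint): Angle of the jam nut in rad: it grows clockwise seen from above and stops hard, tight, at 1.5; it starts at 0 to 0.5 (loose). The screw it sits on is keyed and cannot turn. The nut stays where it is left; turning it takes about 0.2 N m.
- nut_axis (a point): Point on the nut's vertical axis at the height of the middle of its arm, 242 mm above the table (27 mm above the head's top). The brass screw, 16 mm thick, rises 35 mm above this point.
- nut_knob (a point): Centre of the blue ball (20 mm across) at the end of the nut's level arm, 88 mm from the axis; the arm is a 10 mm round steel bar. The arm points along the stand's -y, a little to the column's side, when loosest, and nearly along -x (20 degrees towards -y) when tight.
- spool: Loose turned aluminium spool on the seat, 110 mm across and 44 mm high, 0.7 kg, origin in the middle of its underside, 30 mm above the table.
- driver: Bystander: screwdriver, 180 mm long, lying on the table left of the stand.
- jar: Bystander: amber jar with black cap, 60 mm across, 70 mm high, standing left of the column.
- bezel: Bystander: flat steel ring, 130 mm across, 12 mm high, lying right of the stand.
- foot_guide (a point): Centre of the head's underside, 135 mm above the table, where the foot (34 mm round rubber pad) comes down: 50 mm per rad of lever. Its hidden screw setting differs by up to 14 mm, so it lands at an unknown lever angle of 0.35 to 0.65 rad. It presses 2.5 N on landing, then 1.8 N more per mm driven on. 4 to 16 N on the spool is right, over 22 N harms it.
Things that resemble listed ones, but are neither listed nor needed, are in the scene too. Of the things like the spool, leave any that is pink or turquoise; of the rest the larger one is meant.

How it is judged:
By the outcome, as a careful person would: the job done as asked, in the order asked, and still so for the second after the job is handed in, with the robot touching nothing.
It also fails if it takes over 61 s, if anything falls off the work surface, if the arm or the gripper's body presses on something with over 40 N, if the wrist force passes 120 N, or if a joint passes its speed limit or range.

ROBOT

A 7-joint arm with a two-finger parallel gripper is mounted at the origin on the work surface. World frame = base frame: x ahead of the robot, y to its left, z up, the work surface at z = 0. Lengths are in mm, angles in degrees, forces in N, time in s.
With the tool pointing down it reaches from about 400 to 875 mm from the base axis. Payload 4.4 kg.
Tool frame: the origin (TCP) lies at the centre of the arm's flange, where the gripper is bolted on; the fingertips stand 173 mm ahead of it and the grasp point (between the pads) lies 155 mm ahead of it; z points along the fingers, y is the line along which they close (so a half turn about z gives the same grasp; the last joint's range is limited). The gripper opens to 85 mm and grips with 20 to 120 N. Pads are 22 mm wide; open, the fingers measure 114 mm over their backs; the gripper's body (76 mm by 85 mm) begins 54 mm behind the grasp point. The pads swing forward as they close: fully open they stand 13 mm farther back than shut.
Start: joints at [63.782, 36.005, 2.206, 86.941, -1.547, 57.084, -1.146], TCP at [248.226, -600.749, 404.713] pointing down, gripper open.
Joint ranges: [-175.42, 175.42], [-21.48, 121.26], [-71.46, 75.88], [10.55, 141.38], [-63.04, 243.04], [13.31, 113.54], [-168.57, 168.57]. Speed limits (degrees/s): [147.25, 147.25, 180, 180, 180, 180, 180].

INTERFACE

Orientations are given as a 3x3 rotation matrix whose columns are the frame's x, y, z axes.
In Python, from cell import env, vision, order, finder gives the robot as it stands.
- The arm moves only by the shell command python3 -m inch 'ROWS' [FORCE]. ROWS is JSON, a list of rows, each a list of 3 entries, a list of its own where there are three numbers: the shift along the tool's x, y, z each as a share of 25 mm, from -1 to 1, then the turn, a rotation vector about the tool's x, y, z each as a share of 8 degrees, from -1 to 1, then the closure in counts, from 0 (fully open) to 255 (shut). A call has 1 to 20 rows; each row shifts and turns the commanded pose from where the row before left it, along the tool's axes as they then stand; what a row does not reach is not made up. A row lasts 1/8 s, in which the tool goes at most 62.5 mm and 10.7 degrees, less where a joint would pass 70% of its speed; a pose out of reach is approached as far as the arm can. A call with a number of a shift or a turn outside -1 to 1 is refused whole. A call with a gripper value outside its range is refused whole. The fingers move at their own pace and stop on an object; FORCE is the grip in N (left out, the last holds). Time passes only in rows, so rows that do not move let the fingers close. It gives the time, the measured TCP pose, the force, the opening and the grip force at its end, in the units of the state.
- env.state(): the state, without advancing time (a new reading comes with each control period).
- vision.capture(name): name is "side" or "top"; returns a dict with "image" (420x560x3 uint8, red, green, blue), "fx", "fy", "cx", "cy" (pixels), "dist_coeffs" ([k1, k2, p1, p2, k3] as OpenCV has them; the pictures are not rectified), "eye" and "rotation" of the camera in the world. Camera axes: x right, y up, looking along -z (the intrinsics and any distortion apply to the point x, -y, -z); pixel columns grow to the right and rows downward; lengths in mm; the calibration is good to about 2 mm. A picture is of the moment at which its call begins. There is no depth.
- order.finish_job(): hands the job in; it is judged then, once.
Trained networks look in a picture, given as the dict that the camera call returned (one of the last four; its "shot" number tells which), for a name from the list of things; names that differ only in an ending like _2 or _b are one class to them, and where a whole thing is asked for, a point or a joint stands for the part that bears it (a point fixed in the world has none). Each returns a list of dicts, best first, with "score" (0 to 1); they miss things now and then, are a little off and sometimes report something else, mostly with a low value. They report only what shows in the picture. A call takes as long as a camera call. They do not tell look-alikes from the thing itself.
- finder.regions_of(picture, target): "pixels" (420x560 bool, what is visible of it) and "position" ([row, column] in pixels, amid what is visible of it).
The state is a dict: "time": time; "qpos": joint angles; "joint_vel": joint speeds; "effort": joint torques, N m; "tool_pos": TCP position; "eef_rot": TCP orientation; "ft_force": force on the tool from outside, world axes, zero at the start; "ft_torque": the same for the moment, N m; "gripper_width": finger opening in mm; "finger_force": force on a finger pad.
Only numpy, scipy, OpenCV 4.12 (cv2) and the standard library are available. Lean on these libraries where they do the work, as an engineer would, in place of code of your own. Each camera call takes 0.05 s, during which the arm holds its last target. There are 200 camera calls.

## Working session

There is one attempt and no reset: what is moved stays moved. The work goes in short steps, Python scripts to look and compute and a shell command to move; the robot and the scene stay as the last step left them, time stands still between calls to the robot, and variables do not carry over. Pictures are saved under pics/ and viewed, at most 10 in all, crops included, and the job is handed in when it is done.

```bash
mkdir -p pics; ls; cat > h.py <<'E'
import numpy as np, cv2
from cell import env, vision, order, finder
def save(c,name): cv2.imwrite('pics/'+name,c['image'][:,:,::-1])
def ray(c,rc):
    K=np.array([[c['fx'],0,c['cx']],[0,c['fy'],c['cy']],[0,0,1]],float)
    p=cv2.undistortPoints(np.array([[[rc[1],rc[0]]]],float),K,np.array(c['dist_coeffs'],float))[0,0]
    d=np.array(c['rotation'])@np.array([p[0],-p[1],-1.]); return np.array(c['eye'],float),d/np.linalg.norm(d)
def atz(c,rc,z):
    e,d=ray(c,rc); return e+d*(z-e[2])/d[2]
def proj(c,P):
    q=(np.atleast_2d(P)-np.array(c['eye']))@np.array(c['rotation']); q=q*[1,-1,-1]
    K=np.array([[c['fx'],0,c['cx']],[0,c['fy'],c['cy']],[0,0,1]],float)
    return cv2.projectPoints(q,np.zeros(3),np.zeros(3),K,np.array(c['dist_coeffs'],float))[0][:,0][:,::-1]
E
python3 - <<'E'
from h import *
for n in('side','top'):
    c=vision.capture(n); save(c,n+'0.png'); print(n,np.round(c['eye']),np.round(c['rotation'],2).tolist())
    for t in ['stand','head','lever_knob','nut_knob','spool','driver','jar','bezel']:
        for r in finder.regions_of(c,t)[:4]: 
            print(t,round(r['score'],2),np.round(r['position']),r['pixels'].sum())
s=env.state();print(s['time'],s['tool_pos'],np.round(s['eef_rot'],3),s['ft_force'],s['gripper_width'])
E
```

```text
pics
side [137. 624. 972.] [[-0.8, 0.45, -0.39], [-0.6, -0.6, 0.54], [0.01, 0.67, 0.74]]
stand 0.88 [257. 260.] 9566
head 0.78 [220. 261.] 3730
head 0.63 [203. 274.] 495
head 0.5 [271. 262.] 1626
lever_knob 0.94 [244. 257.] 482
nut_knob 0.62 [200. 273.] 475
nut_knob 0.3 [244. 262.] 532
nut_knob 0.18 [219. 355.] 1243
spool 0.89 [193. 301.] 1420
spool 0.86 [361. 321.] 1395
spool 0.63 [269. 263.] 1538
spool 0.56 [307. 364.] 1303
driver 0.63 [335. 183.] 663
jar 0.69 [268. 159.] 907
bezel 0.93 [247. 358.] 1193
top [ 441.   39. 1128.] [[-0.0, 0.99, -0.16], [-1.0, -0.0, 0.0], [0.0, 0.16, 0.99]]
stand 0.72 [222. 256.] 5744
head 0.81 [214. 248.] 2483
lever_knob 0.7 [234. 216.] 343
nut_knob 0.82 [223. 258.] 231
spool 0.81 [239. 263.] 289
spool 0.73 [303. 220.] 679
spool 0.73 [237. 217.] 434
spool 0.7 [194. 335.] 1184
driver 0.86 [214. 182.] 314
bezel 0.55 [263. 318.] 908
bezel 0.36 [224. 256.] 5894
0.9 [ 248.21452807 -600.75698223  404.73341056] [[ 0.924  0.382  0.   ]
 [ 0.382 -0.924 -0.   ]
 [ 0.     0.    -1.   ]] [-0.47857668 -0.21047456  0.49529579] 85.25797400858276
```

View pics/side0.png

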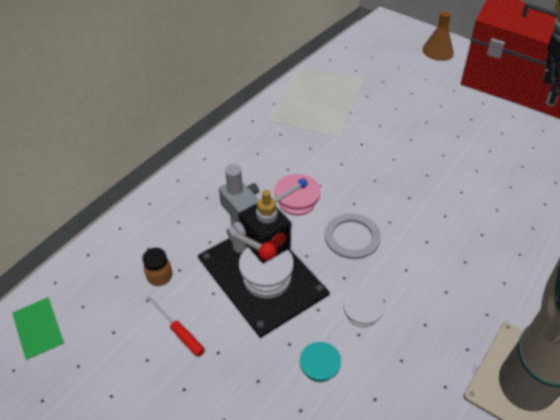

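View pics/top0.png

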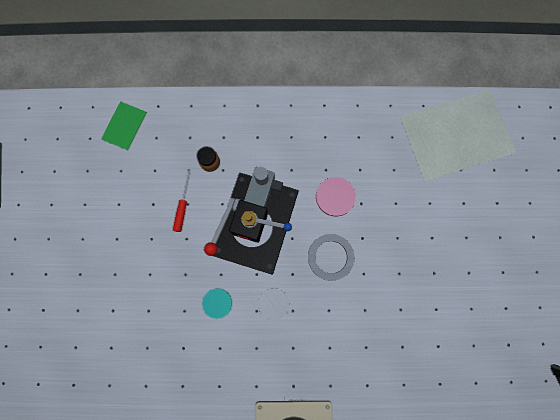

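The pictures show these candidates for the spool:
- The one on the seat under the head, side (269,263).
- A small grey one, side (307,364).
- A pink one, side (193,301).
- A turquoise one, side (361,321).

I choose the one on the seat. For the lever knob, the candidates are the bright red ball at side (251,268) and top (249,210), and a dark red spot at side (240,279). The blue knob is at side (184,303) and top (227,288). Next I fit the stand pose and make one close crop.

```bash
cat >> h.py <<'E'
def blob(c,kind,near,r=16):
    h=cv2.cvtColor(c['image'],cv2.COLOR_RGB2HSV).astype(int)
    H,S,V=h[...,0],h[...,1],h[...,2]
    m={'red':((H<8)|(H>172))&(S>170)&(V>140),'blue':(H>100)&(H<130)&(S>130)&(V>60),'brass':(H>12)&(H<28)&(S>110)&(V>80)}[kind]
    yy,xx=np.nonzero(m); k=np.hypot(yy-near[0],xx-near[1])<r
    return np.array([yy[k].mean(),xx[k].mean()]),k.sum()
def world(p,L):
    x,y,a=p[:3]; L=np.atleast_2d(L).astype(float); ca,sa=np.cos(a),np.sin(a)
    return np.c_[x+ca*L[:,0]-sa*L[:,1],y+sa*L[:,0]+ca*L[:,1],L[:,2]]
def lknob(q): return [30-140*np.cos(.611-q),55,175+140*np.sin(.611-q)]
def nknob(n):  # angle from -x, tight: 20deg to -y at n=1.5 ; ccw loosens
    b=np.pi+np.radians(20)+(1.5-n); return [88*np.cos(b),88*np.sin(b),242]
E
python3 - <<'E'
from h import *
from scipy.optimize import least_squares
S=vision.capture('side');T=vision.capture('top')
obs=[]
for c,r,b in((S,(251,268),(184,303)),(T,(249,210),(227,288))):
    a=blob(c,'red',r,12);d=blob(c,'blue',b,10);print(a,d);obs.append((c,a[0],d[0]))
corn=np.array([[173,239],[190,298],[273,273],[254,206]],float) # top img: +x+y, +x-y, -x-y, -x+y
CL=np.array([[145,90,16],[145,-90,16],[-105,-90,16],[-105,90,16]])
def res(p):
    e=[]
    for c,a,d in obs:
        e+=list((proj(c,world(p,lknob(p[3])))-a).ravel()*2); e+=list((proj(c,world(p,nknob(p[4])))-d).ravel()*2)
    e+=list((proj(T,world(p,CL))-corn)[:3].ravel()*.7)
    return e
x0=atz(T,(225,250),0)
f=least_squares(res,[x0[0],x0[1],-.3,.1,.2],loss='soft_l1')
print(np.round(f.x,3),np.round(f.fun,1))
np.save('p.npy',f.x)
for c,n in((S,'s'),(T,'t')): print(n,np.round(proj(c,world(f.x,[[0,0,277],[105,0,255],[0,0,135]]))))
p=f.x;print(world(p,[lknob(p[3]),nknob(p[4]),[0,0,242]]))
im=S['image'][150:330,180:380]; cv2.imwrite('pics/crop.png',cv2.resize(im,None,fx=3.3,fy=3.3,interpolation=cv2.INTER_CUBIC)[:,:,::-1])
E
```

```text
(array([249.225  , 267.25625]), np.int64(160)) (array([182.51515152, 302.54545455]), np.int64(33))
(array([248.51948052, 209.85714286]), np.int64(77)) (array([226.57407407, 287.27777778]), np.int64(54))
[ 5.61614e+02  1.05813e+02 -3.24000e-01  4.40000e-02  1.62000e-01] [ 0.1  1.1  3.4 -1.1 -0.9  2.9 -0.2 -1.2 -0.8  1.3  0.8  1.8  1.9 -0.1]
s [[193. 266.]
 [169. 236.]
 [244. 267.]]
t [[216. 247.]
 [174. 263.]
 [224. 251.]]
[[495.5565282  185.97230825 250.16104967]
 [543.5392557   19.68952942 242.        ]
 [561.61367243 105.81336735 242.        ]]
```

View pics/crop.png

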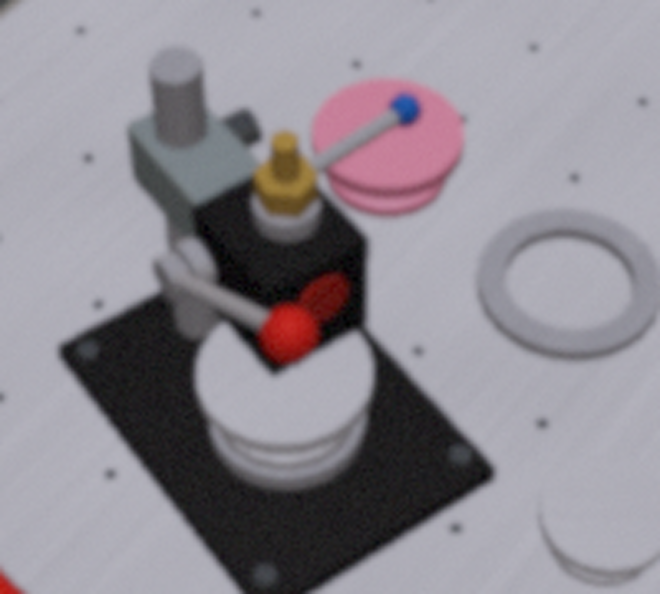

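The crop confirms the choice. The bright red ball sits on the steel lever, the dark spot is only a plate on the head's face, the spool is under the head, and the blue ball is on the nut arm. I'll rise, turn the tool so that tool x is the stand's -x and tool y its +y, and shut the fingers.

```bash
python3 -m inch '[[[0,0,-1],[0,0,-1],255],[[0,0,-1],[0,0,-1],255],[[0,0,-1],[0,0,-1],255],[[0,0,-1],[0,0,-1],255],[[0,0,0],[0,0,-1],255],[[0,0,0],[0,0,-1],255],[[0,0,0],[0,0,-1],255],[[0,0,0],[0,0,-1],255],[[0,0,0],[0,0,-1],255],[[0,0,0],[0,0,-1],255],[[0,0,0],[0,0,-1],255],[[0,0,0],[0,0,-1],255],[[0,0,0],[0,0,-1],255],[[0,0,0],[0,0,-1],255],[[0,0,0],[0,0,-1],255],[[0,0,0],[0,0,-1],255],[[0,0,0],[0,0,-1],255],[[0,0,0],[0,0,-0.37],255]]' 40
cat > go.py <<'E'
import sys
from h import *
# print tool-frame offset from TCP to target tip point (world, tip 173 ahead), in shares of 25mm
p=np.load('p.npy'); s=env.state(); R=np.array(s['eef_rot']); t=np.array(s['tool_pos'])
tip=t+173*R[:,2]
for n,P in (('redtop',world(p,np.array(lknob(p[3]))+[0,0,15])[0]),('axis',world(p,[0,0,242])[0]),('blue',world(p,nknob(p[4]))[0])):
    print(n,np.round(R.T@(P-tip)/25,2),'shares')
q=np.arctan2(R[1,0],R[0,0]); print('t',round(s['time'],2),'tip',np.round(tip,1),'yaw',np.degrees(q).round(1),'want',np.degrees(p[2]+np.pi).round(1),'F',np.round(s['ft_force'],2),'q',np.round(s['qpos']),s['gripper_width'])
E
python3 go.py
```

```text
time: 3.25
tool_pos: [248.0, -600.8, 504.6]
eef_rot: [[-0.948, 0.317, -0.0], [0.317, 0.948, 0.0], [0.0, 0.0, -1.0]]
ft_force: [0.1, -0.1, 0.1]
gripper_width: 0.2
finger_force: 0.0
redtop [ 0.58 32.99  2.66] shares
axis [-2.94 30.78  3.59] shares
blue [-3.35 27.29  3.59] shares
t 3.25 tip [ 248.  -600.8  331.6] yaw 161.5 want 161.5 F [ 0.14 -0.06  0.1 ] q [ 84.  34. -33.  78.  19.  73. 121.] 0.16019238251084403
```

```bash
python3 -m inch '[[[0,1,0],[0,0,0],255],[[0,1,0],[0,0,0],255],[[0,1,0],[0,0,0],255],[[0,1,0],[0,0,0],255],[[0,1,0],[0,0,0],255],[[0,1,0],[0,0,0],255],[[0,1,0],[0,0,0],255],[[0,1,0],[0,0,0],255],[[0,1,0],[0,0,0],255],[[0,1,0],[0,0,0],255],[[0,1,0],[0,0,0],255],[[0,1,0],[0,0,0],255],[[0,1,0],[0,0,0],255],[[0,1,0],[0,0,0],255],[[0,1,0],[0,0,0],255],[[0,1,0],[0,0,0],255],[[0,1,0],[0,0,0],255],[[0,1,0],[0,0,0],255],[[0,1,0],[0,0,0],255],[[0,1,0],[0,0,0],255]]' 
python3 -m inch '[[[0,1,0],[0,0,0],255],[[0,1,0],[0,0,0],255],[[0,1,0],[0,0,0],255],[[0,1,0],[0,0,0],255],[[0,1,0],[0,0,0],255],[[0,1,0],[0,0,0],255],[[0,1,0],[0,0,0],255],[[0,1,0],[0,0,0],255],[[0,1,0],[0,0,0],255],[[0,1,0],[0,0,0],255],[[0,1,0],[0,0,0],255],[[0,1,0],[0,0,0],255],[[0.6,1,0],[0,0,0],255],[[0,0,1],[0,0,0],255],[[0,0,0.6],[0,0,0],255]]' 
python3 go.py
python3 - <<'E'
from h import *
S=vision.capture('side'); save(S,'s2.png'); c=S['image'][150:330,180:380]; cv2.imwrite('pics/c2.png',cv2.resize(c,None,fx=3.3,fy=3.3)[:,:,::-1])
E
```

```text
time: 5.75
tool_pos: [407.7, -125.7, 504.9]
eef_rot: [[-0.948, 0.319, 0.0], [0.319, 0.948, -0.0], [-0.001, -0.0, -1.0]]
ft_force: [-0.2, 0.8, -0.0]
gripper_width: 0.1
finger_force: 0.0
time: 7.62
tool_pos: [496.6, 186.1, 463.7]
eef_rot: [[-0.948, 0.318, -0.001], [0.318, 0.948, -0.001], [0.001, -0.001, -1.0]]
ft_force: [-0.3, -0.2, -0.6]
gripper_width: 0.1
finger_force: 0.0
redtop [ 0.03 -0.01  1.02] shares
axis [-3.49 -2.21  1.95] shares
blue [-3.9  -5.7   1.95] shares
t 7.62 tip [496.5 186.  290.7] yaw 161.4 want 161.5 F [-0.3  -0.19 -0.64] q [  7.  28. -45. 101.  22.  61.  25.] 0.12076086985174309
```

View pics/c2.png

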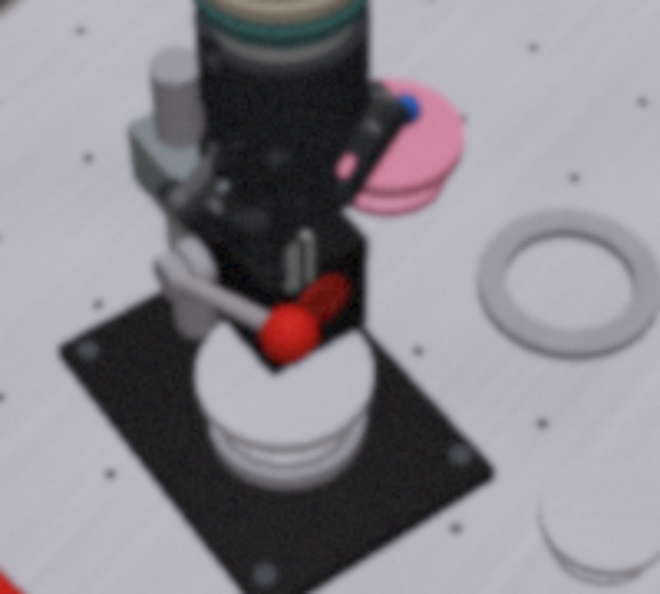

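The tip is centred about 25 mm above the red ball, seen at crop (333,290). Next I come down onto it and follow the arc to q≈0.3.

```bash
python3 -m inch '[[[0,0,0.6],[0,0,0],255],[[0,0,0],[0,0,0],255]]' | grep -E 'time|_pos|ft_f'
python3 -m inch '[[[0,0,0.4],[0,0,0],255],[[0,0,0],[0,0,0],255]]' | grep -E 'time|_pos|ft_f'
python3 -m inch '[[[0.1,0,0.17],[0,0,0],255],[[0.1,0,0.17],[0,0,0],255]]' | grep -E 'time|_pos|ft_f'
python3 -m inch '[[[0.09,0,0.17],[0,0,0],255],[[0.09,0,0.18],[0,0,0],255]]' | grep -E 'time|_pos|ft_f'
```

```text
time: 7.92
tool_pos: [497.0, 185.4, 448.9]
ft_force: [0.5, 0.4, 0.7]
time: 8.18
tool_pos: [497.0, 185.7, 439.2]
ft_force: [-0.5, 0.3, -0.0]
time: 8.43
tool_pos: [492.5, 187.7, 431.9]
ft_force: [-0.4, -1.1, 7.8]
time: 8.68
tool_pos: [487.6, 189.4, 423.4]
ft_force: [-2.4, -0.6, 9.2]
```

```bash
f(){ grep -E '_pos|ft_f' | tr '\n' ' '; echo; }
python3 -m inch '[[[0.09,0,0.18],[0,0,0],255],[[0.08,0,0.18],[0,0,0],255],[[0,0,0],[0,0,0],255]]' | f
python3 -m inch '[[[0.07,0,0.18],[0,0,0],255],[[0.06,0,0.18],[0,0,0],255],[[0,0,0],[0,0,0],255]]' | f
python3 -m inch '[[[0.025,0,0.1],[0,0,0],255]]' | f
python3 -m inch '[[[0.025,0,0.1],[0,0,0],255]]' | f
python3 -m inch '[[[0.025,0,0.1],[0,0,0],255]]' | f
python3 -m inch '[[[0.025,0,0.1],[0,0,0],255]]' | f
```

```text
tool_pos: [482.9, 190.9, 413.8] ft_force: [-2.9, -0.3, 4.2] 
tool_pos: [479.7, 192.1, 404.7] ft_force: [-2.4, -0.2, 2.4] 
tool_pos: [479.2, 192.3, 402.6] ft_force: [-5.2, 0.0, 9.4] 
tool_pos: [478.4, 192.6, 400.0] ft_force: [-6.7, 0.2, 9.0] 
tool_pos: [477.6, 192.9, 397.4] ft_force: [-6.2, 0.5, 9.3] 
tool_pos: [476.8, 193.2, 394.9] ft_force: [-7.5, 1.0, 8.8]
```

```bash
python3 - <<'E'
from h import *
from scipy.optimize import least_squares
S=vision.capture('side'); print(np.round(env.state()['ft_force'],1))
c=S['image'][170:320,190:360]; cv2.imwrite('pics/c3.png',cv2.resize(c,None,fx=4,fy=4,interpolation=cv2.INTER_CUBIC)[:,:,::-1])
p=np.load('p.npy')
b=blob(S,'red',proj(S,world(p,lknob(.38)))[0],14);print(b)
for q in(.3,.34,.38,.42): print(q,proj(S,world(p,lknob(q))))
E
```

```text
[-6.6  0.8  6.9]
(array([272.83544304, 271.7721519 ]), np.int64(79))
0.3 [[266.71963082 273.10612463]]
0.34 [[269.19667677 273.67090677]]
0.38 [[271.59210879 274.16190595]]
0.42 [[273.90181733 274.57888675]]
```

View pics/c3.png

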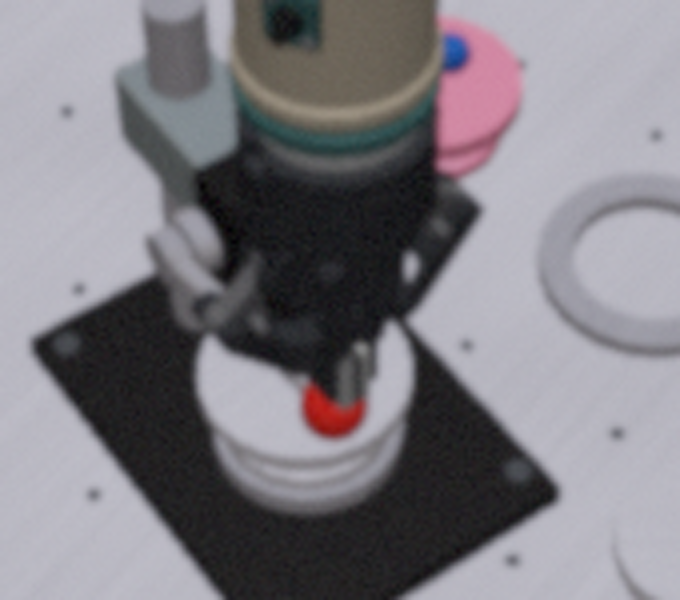

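```bash
python3 -m inch '[[[0,0,-0.6],[0,0,0],255],[[-0.3,0,-0.9],[0,0,0],255]]' | grep -E '_pos|ft_f'
python3 - <<'E'
from h import *
from scipy.optimize import least_squares
S=vision.capture('side');T=vision.capture('top'); p=np.load('p.npy')
save(T,'t3.png')
s=env.state();tip=s['tool_pos']+173*np.array(s['eef_rot'])[:,2]
for n,c in(('S',S),('T',T)):
    pr=proj(c,world(p,lknob(.37)))[0]
    try: print(n,'blob',blob(c,'red',pr,14),'pred',pr)
    except Exception as e: print(n,e)
q=least_squares(lambda q:(proj(S,world(p,lknob(q[0])))[0]-blob(S,'red',(271,272),14)[0]),[.37]).x[0]
K=world(p,lknob(q))[0];print(q,K,'tip',tip,'knob-tip in tool axes',np.array(s['eef_rot']).T@(K-tip), s['time'])
E
```

```text
tool_pos: [485.6, 189.8, 432.7]
ft_force: [0.4, -0.4, -0.3]
S blob (array([270.67567568, 272.91216216]), np.int64(148)) pred [271.00113231 274.04608972]
T blob (array([nan, nan]), np.int64(0)) pred [256.57198655 211.69987185]
0.36102144006795983 [478.93132575 191.54685682 209.63364599] tip [488.23867519 190.42882696 261.59200724] knob-tip in tool axes [ 9.42359861 -2.12752812 51.9058519 ] 10.325h.py:19: RuntimeWarning: Mean of empty slice.
  return np.array([yy[k].mean(),xx[k].mean()]),k.sum()
  ret = ret.dtype.type(ret / rcount)
```

```bash
cat > mon.py <<'E'
from h import *
p=np.load('p.npy'); s=env.state(); R=np.array(s['eef_rot']); tip=s['tool_pos']+173*R[:,2]; F=np.array(s['ft_force'])
L=world([0,0,-p[2]],tip-[p[0],p[1],0])[0]; f=world([0,0,-p[2]],F)[0]
ro,ru=30-L[0],L[2]-175; M=(ro*f[2]+ru*f[0])/140
print('t %.2f tip stand %s f %s M %.2f q~%.3f'%(s['time'],L.round(1),f.round(1),M,.611-np.arcsin((ru-15)/140)))
E
python3 -m inch '[[[0.38,-0.08,0],[0,0,0],255],[[0,0,0.9],[0,0,0],255],[[0,0,0.4],[0,0,0],255],[[0,0,0],[0,0,0],255]]' >/dev/null; python3 mon.py
python3 -m inch '[[[0.03,0,0.14],[0,0,0],255]]' >/dev/null; python3 mon.py
python3 -m inch '[[[0.03,0,0.1],[0,0,0],255]]' >/dev/null; python3 mon.py
python3 -m inch '[[[0.03,0,0.1],[0,0,0],255]]' >/dev/null; python3 mon.py
python3 -m inch '[[[0.03,0,0.1],[0,0,0],255]]' >/dev/null; python3 mon.py
```

```text
t 10.82 tip stand [-109.    52.9  225.6] f [0.2 0.4 1.2] M 1.22 q~0.354
t 10.95 tip stand [-108.8   54.   223.3] f [0.8 0.7 0.2] M 0.44 q~0.371
t 11.07 tip stand [-109.4   53.9  221. ] f [-0.9 -1.   6.5] M 6.22 q~0.388
t 11.20 tip stand [-110.1   53.9  218.8] f [-1.2 -1.3  6.8] M 6.45 q~0.404
t 11.32 tip stand [-110.8   53.9  216.4] f [-0.5 -1.3  6.4] M 6.33 q~0.421
```

```bash

python3 -m inch '[[[0.025,0,0.1],[0,0,0],255]]' >/dev/null; python3 mon.py
python3 -m inch '[[[0.025,0,0.1],[0,0,0],255]]' >/dev/null; python3 mon.py
python3 -m inch '[[[0.025,0,0.1],[0,0,0],255]]' >/dev/null; python3 mon.py
python3 -m inch '[[[0.025,0,0.1],[0,0,0],255]]' >/dev/null; python3 mon.py
```

```text
t 11.45 tip stand [-111.5   53.9  213.9] f [-0.7 -2.2  5.6] M 5.43 q~0.439
t 11.57 tip stand [-112.2   53.9  211.4] f [-0.  -2.   6.6] M 6.68 q~0.458
t 11.70 tip stand [-112.8   53.8  208.8] f [-0.6 -1.8  6.1] M 6.04 q~0.476
t 11.82 tip stand [-113.4   53.9  206.4] f [-0.3 -0.9  6.1] M 6.19 q~0.494
```

```bash

python3 -m inch '[[[0.02,0,0.1],[0,0,0],255]]' >/dev/null; python3 mon.py
python3 -m inch '[[[0.02,0,0.1],[0,0,0],255]]' >/dev/null; python3 mon.py
python3 -m inch '[[[0.02,0,0.1],[0,0,0],255]]' >/dev/null; python3 mon.py
python3 -m inch '[[[0.02,0,0.1],[0,0,0],255]]' >/dev/null; python3 mon.py
```

```text
t 11.95 tip stand [-114.    53.9  203.8] f [-0.9 -1.4  6.9] M 6.94 q~0.512
t 12.07 tip stand [-114.5   53.8  201.3] f [-1.2 -2.5  6.2] M 6.16 q~0.530
t 12.20 tip stand [-114.9   53.8  198.8] f [-0.2 -1.7  6.4] M 6.58 q~0.548
t 12.32 tip stand [-115.3   53.8  196.3] f [-0.4 -1.9  6.7] M 6.94 q~0.566
```

```bash

python3 -m inch '[[[0.02,0,0.1],[0,0,0],255]]' >/dev/null; python3 mon.py
python3 -m inch '[[[0.015,0,0.1],[0,0,0],255]]' >/dev/null; python3 mon.py
python3 -m inch '[[[0.015,0,0.1],[0,0,0],255]]' >/dev/null; python3 mon.py
```

```text
t 12.45 tip stand [-115.7   53.8  193.9] f [-0.4 -1.7  7. ] M 7.22 q~0.583
t 12.57 tip stand [-116.    53.9  191.5] f [-0.3 -1.8  8.7] M 9.02 q~0.600
t 12.70 tip stand [-116.2   53.9  189.1] f [-0.5 -1.7  7.8] M 8.15 q~0.618
```

```bash

python3 -m inch '[[[0.01,0,0.1],[0,0,0],255]]' >/dev/null; python3 mon.py
python3 -m inch '[[[0.01,0,0.08],[0,0,0],255]]' >/dev/null; python3 mon.py
```

```text
t 12.82 tip stand [-116.5   53.9  186.6] f [-0.7 -1.7  9. ] M 9.35 q~0.635
t 12.95 tip stand [-116.6   53.9  184.7] f [-0.9 -2.3  9.9] M 10.30 q~0.649
```

The foot landed at q≈0.57, where the knob force rose from 6.4 N and reached 10.3 N, about 11 mm further on. I leave the lever there, lift off, and go to the column side of the nut arm.

```bash

python3 -m inch '[[[0,0,-0.4],[0,0,0],255],[[0,0,-0.9],[0,0,0],255],[[0,0,-1],[0,0,0],255],[[0,0,-1],[0,0,0],255],[[0,0,-1],[0,0,0],255],[[0,0,-0.5],[0,0,0],255],[[-0.89,-0.74,0],[0,0,0],255],[[-0.89,-0.74,0],[0,0,0],255],[[-0.89,-0.74,0],[0,0,0],255],[[-0.89,-0.74,0],[0,0,0],255],[[-0.89,-0.74,0],[0,0,0],255],[[-0.89,-0.74,0],[0,0,0],255],[[-0.89,-0.74,0],[0,0,0],255],[[0,0,0],[0,0,0],255]]' ; python3 mon.py
python3 - <<'E'
from h import *
S=vision.capture('side'); save(S,'s4.png'); p=np.load('p.npy')
b=blob(S,'red',proj(S,world(p,lknob(.65)))[0],16);print(b,[proj(S,world(p,lknob(q)))[0].round(1) for q in(.55,.6,.65,.7)])
c=S['image'][150:320,180:380]; cv2.imwrite('pics/c4.png',cv2.resize(c,None,fx=3.5,fy=3.5,interpolation=cv2.INTER_CUBIC)[:,:,::-1])
E
```

```text
time: 14.7
tool_pos: [574.4, 18.9, 475.6]
eef_rot: [[-0.946, 0.323, -0.001], [0.323, 0.946, -0.001], [0.001, -0.001, -1.0]]
ft_force: [-0.4, -0.6, -0.1]
gripper_width: 0.2
finger_force: 0.0
t 14.70 tip stand [ 39.6 -78.6 302.6] f [-0.2 -0.7 -0.1] M -0.13 q~-0.323
(array([284.23357664, 274.47445255]), np.int64(137)) [array([280.8, 275.4]), array([283.1, 275.5]), array([285.3, 275.5]), array([287.4, 275.4])]
```

View pics/c4.png

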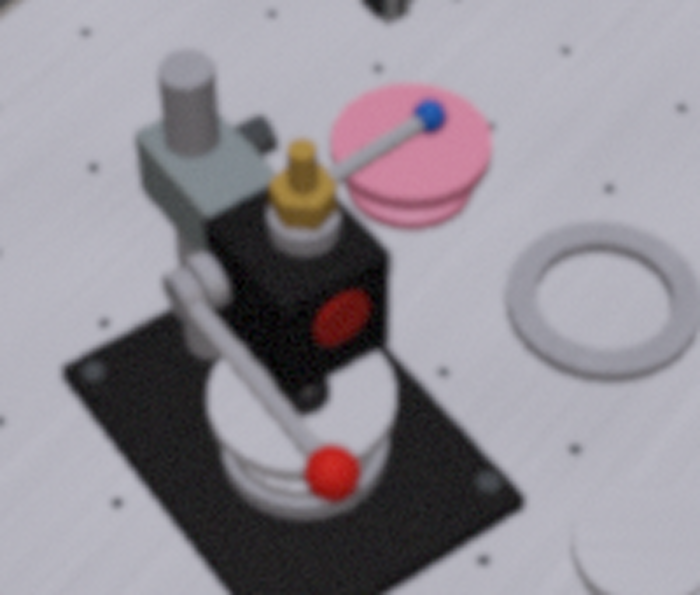

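The lever stands by itself at q≈0.63 with its knob at crop (473,333), and the foot is on the spool at (395,312). The blue knob is at crop (116,430) with the arm clear. I go down beside the arm, make contact and swing.

```bash
cat > mon2.py <<'E'
from h import *
p=np.load('p.npy'); s=env.state(); R=np.array(s['eef_rot']); tip=s['tool_pos']+173*R[:,2]; F=np.array(s['ft_force'])
L=world([0,0,-p[2]],tip-[p[0],p[1],0])[0]; f=world([0,0,-p[2]],F)[0]
print('t %.2f tip stand %s f %s torque Nm %.2f axis in tool %s turn %.1f'%(s['time'],L.round(1),f.round(1),(L[0]*f[1]-L[1]*f[0])/1000,(R.T@(world(p,[0,0,242])[0]-tip)).round(1)[:2],np.degrees(p[2]+np.pi-np.arctan2(R[1,0],R[0,0]))))
E
python3 -m inch '[[[0,0,1],[0,0,0],255],[[0,0,1],[0,0,0],255],[[0,0,1],[0,0,0],255],[[0,0,0],[0,0,0],255]]' >/dev/null; python3 mon2.py
python3 -m inch '[[[0.3,0,0],[0,0,0],255],[[0.3,0,0],[0,0,0],255]]' >/dev/null; python3 mon2.py
python3 -m inch '[[[0.22,-0.06,0],[0,0,0.5],255],[[0.22,-0.06,0],[0,0,0.5],255],[[0.22,-0.06,0],[0,0,0.5],255],[[0.22,-0.06,0],[0,0,0.5],255]]' >/dev/null; python3 mon2.py
```

```text
t 15.25 tip stand [ 36.  -75.8 227.1] f [-0.3 -0.8  0.8] torque Nm -0.05 axis in tool [36.  75.8] turn -0.1
t 15.50 tip stand [ 23.9 -75.1 229.9] f [3.4 0.7 0.2] torque Nm 0.27 axis in tool [23.9 75.1] turn 0.0
t 16.00 tip stand [  1.7 -78.  230.1] f [ 2.5  3.1 -0.3] torque Nm 0.20 axis in tool [23.3 74.5] turn 16.2
```

```bash

python3 -m inch '[[[0.21,-0.06,0],[0,0,0.5],255],[[0.21,-0.06,0],[0,0,0.5],255],[[0.21,-0.06,0],[0,0,0.5],255],[[0.21,-0.06,0],[0,0,0.5],255],[[0.21,-0.06,0],[0,0,0.5],255],[[0.21,-0.06,0],[0,0,0.5],255]]' >/dev/null; python3 mon2.py
python3 -m inch '[[[0.21,-0.06,0],[0,0,0.5],255],[[0.21,-0.06,0],[0,0,0.5],255],[[0.21,-0.06,0],[0,0,0.5],255],[[0.21,-0.06,0],[0,0,0.5],255],[[0.21,-0.06,0],[0,0,0.5],255]]' >/dev/null; python3 mon2.py
python3 -m inch '[[[0.16,-0.04,0],[0,0,0.37],255]]' >/dev/null; python3 mon2.py
python3 -m inch '[[[0.1,-0.03,0],[0,0,0.25],255]]' >/dev/null; python3 mon2.py
```

```text
t 16.75 tip stand [-29.2 -71.4 230.3] f [ 6.3  4.  -2. ] torque Nm 0.33 axis in tool [23.7 73.5] turn 40.2
t 17.38 tip stand [-51.2 -57.4 230.3] f [ 8.5  2.9 -2.7] torque Nm 0.34 axis in tool [24.4 73.1] turn 60.2
t 17.50 tip stand [-54.7 -55.  230.2] f [ 5.2  0.7 -1.2] torque Nm 0.25 axis in tool [24.4 73.7] turn 63.1
t 17.62 tip stand [-57.2 -53.7 230. ] f [ 5.1  0.6 -0.2] torque Nm 0.24 axis in tool [24.7 74.6] turn 65.1
```

```bash

python3 -m inch '[[[0.105,-0.03,0],[0,0,0.25],255],[[0.105,-0.03,0],[0,0,0.25],255],[[0.105,-0.03,0],[0,0,0.25],255]]' >/dev/null; python3 mon2.py
python3 -m inch '[[[0.05,-0.015,0],[0,0,0.12],255],[[0.05,-0.015,0],[0,0,0.12],255]]' >/dev/null; python3 mon2.py
python3 -m inch '[[[0.05,-0.015,0],[0,0,0.12],255],[[0.05,-0.015,0],[0,0,0.12],255]]' >/dev/null; python3 mon2.py
python3 -m inch '[[[0.05,-0.015,0],[0,0,0.12],255],[[0.05,-0.015,0],[0,0,0.12],255]]' >/dev/null; python3 mon2.py
```

```text
t 18.00 tip stand [-64.6 -48.7 228.6] f [ 1.4 -1.7  1.6] torque Nm 0.18 axis in tool [25.2 76.8] turn 71.1
t 18.25 tip stand [-65.1 -48.4 228.4] f [ 5.3 -6.9  3.3] torque Nm 0.70 axis in tool [27.3 76.4] turn 73.1
t 18.50 tip stand [-65.6 -48.3 228.4] f [  6.9 -11.    4.5] torque Nm 1.06 axis in tool [29.7 75.8] turn 75.1
t 18.75 tip stand [-66.1 -48.3 228.4] f [  9.  -15.4   5.7] torque Nm 1.45 axis in tool [32.2 75.2] turn 77.1
```

The torque climbs from 0.2 to 1.45 N m while the tip stands still, so the nut is at its stop. I back away, lift and check.

```bash

python3 -m inch '[[[-0.4,0,0],[0,0,0],255],[[-0.8,0,0],[0,0,0],255],[[0,0,-0.8],[0,0,0],255],[[0,0,-1],[0,0,0],255],[[0,0,-1],[0,0,0],255],[[0,0,-1],[0,0,0],255],[[-1,0,-1],[0,0,0],255],[[-1,0,0],[0,0,0],255],[[-1,0,0],[0,0,0],255],[[-1,0,0],[0,0,0],255],[[-1,0,0],[0,0,0],255],[[-1,0,0],[0,0,0],255],[[0,0,0],[0,0,0],255]]'
python3 - <<'E'
from h import *
S=vision.capture('side'); T=vision.capture('top'); p=np.load('p.npy')
for n,c in(('S',S),('T',T)):
    for k,P in(('red',lknob(.635)),('blue',nknob(1.5))):
        pr=proj(c,world(p,P))[0]; print(n,k,pr.round(1),blob(c,k,pr,13))
a=S['image'][150:320,180:340];b=T['image'][150:320,170:330]
cv2.imwrite('pics/c5.png',cv2.resize(np.hstack([a,b]),None,fx=2.5,fy=2.5,interpolation=cv2.INTER_CUBIC)[:,:,::-1])
print(env.state()['time'])
E
```

```text
time: 20.38
tool_pos: [466.1, -92.1, 520.7]
eef_rot: [[0.096, 0.995, -0.002], [0.995, -0.096, 0.001], [0.001, -0.003, -1.0]]
ft_force: [-0.0, 0.7, -0.3]
gripper_width: -0.2
finger_force: 0.0
S red [284.7 275.6] (array([284.18115942, 274.39130435]), np.int64(138))
S blue [228.4 306.7] (array([225.95, 307.05]), np.int64(60))
T red [258.8 213.7] (array([258.32857143, 212.82857143]), np.int64(70))
T blue [258.1 249. ] (array([257.66666667, 250.11111111]), np.int64(63))
20.475
```

View pics/c5.png

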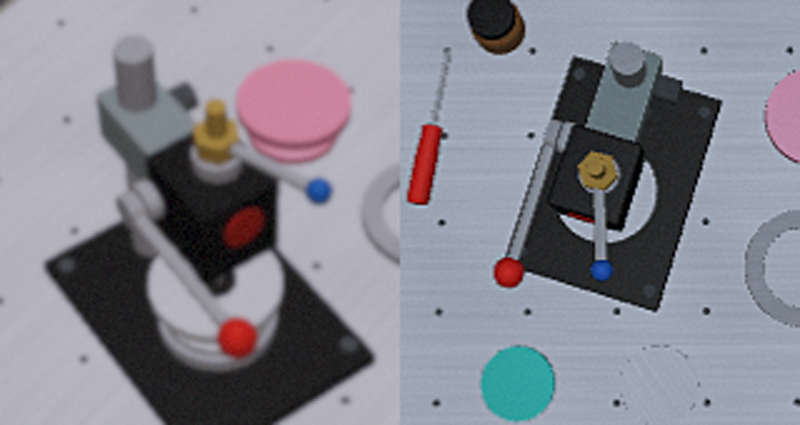

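The blue knob is at side (226,307) and top (258,250), where the tight nut should put it. The lever has not moved, with its knob at side (284,274), and nothing around it looks disturbed. I'm handing in the job.

```bash
python3 -c "from h import *; print(order.finish_job())"
```

```text
the job is handed in; nothing more can be done
None
```

I pushed the lever about 11 mm at the knob past the foot's landing (lever angle about 0.64 rad), turned the nut to its hard stop, and handed the job in at about 20.5 s with the robot clear; no verdict came back.

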